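Unlock the medicine box and hold the key turned

TASK

Unlock the white medicine box: swing the clamp arm that covers the keyhole up and over backwards until it stays open, take the key with the square head out of the wooden block, push it fully home in the lock past its sticky pins, and turn it a quarter turn clockwise to the stop so that the bolt is drawn. The lock springs back, so finish while still gripping the key and holding it turned. Leave the round-headed key in the block and do not disturb the mug, the tape roll or the spice jar.

Things in the scene. Friction and masses are not known exactly. Their poses are not given: they have to be found in the camera images.
- box: fixed white medicine box, 160 (x) x 200 (y) x 85 mm high. Origin on the worktop under the keyhole, in the middle of the box; its x points from the front edge to the back, where the clamp bracket stands. Nothing on the lid but the clamp arm rises more than 15 mm above it
- lock_plate: square steel lock plate, 46 x 46 x 5 mm, set cornerwise on the middle of the lid. Origin at the centre of the keyhole's mouth on its upper face (90 mm above the worktop), z up; its x runs along the keyhole, a slot 16 mm long (x) and 7 mm wide (y) with a 2 mm chamfer, at 45 degrees to the box. The key can turn only when it is home to within about 3 mm
- keyhole_end (a point): bottom end of the key's slot, 34 mm under its mouth: the slot goes on from the plate through the turning plug. Two sprung sticky pins in the slot's ends, 14 and 21 mm deep, resist the key: push it down slowly and firmly (5 to 20 N), with small wiggles if it sticks
- plug (a joint): turn of the lock's plug, rad: 0 at rest, slot in line with the plate's; grows clockwise seen from above; stop at 1.5. A spring (0.02 N m at rest, 0.11 at the stop) turns it back if the key is let go. There is about 0.2 rad of play between key and plug, so the key itself turns some 1.7 rad to reach the stop
- bolt (a joint): travel of the steel bolt on the lid, m: 0 locked (its end is under the low staple at the lid's front edge), 0.012 drawn; the plug drives it
- clamp_arm (a joint): angle of the steel clamp arm, rad: 0 when it lies forwards over the lid with its rubber foot on the keyhole, grows as it swings up and backwards, open stop at 2.5. Its weight carries it over centre and holds it at either end; let go beyond about 1.85 it falls open by itself. Lifting it from closed takes about 2 N at the handle
- clamp_handle (a point): grip point on the clamp arm's handle: a level round black bar, 12 mm diameter, standing out 50 mm from the arm's side along the box's y (here 34 mm from the arm's middle); 74 mm from the pivot axis, 30 mm above the lid when closed. The bar stays parallel to the box's y as the arm swings: pinch it from above across the box's x, and it turns between the fingers
- clamp_hinge (a point): point on the clamp arm's pivot axis (along the box's y) beside the handle's point, 84 mm behind the keyhole and 115 mm above the worktop
- key_block: fixed light wooden block, 60 (x) x 150 (y) x 40 mm high, with two slots 80 mm apart along its y, a key standing upright in each; either key may be in either slot. Origin under its centre
- key: steel key with the square head, upright in the block, 67 mm long. Origin at the blade's tip, z up to the head. Blade 14 mm wide (x), 5 thick (y), 20 long, lowest 7 mm pointed; round neck 5 mm; collar 18 mm across, 29 to 33 mm above the tip, rests on the block, or on the lock plate when home; head 28 wide (x), 10 thick (y), 33 to 67 mm above the tip. Half a turn makes no difference
- spare_key: steel key of the same size with a round head, 34 mm across and 10 mm thick; to be left in the block
- mug: green and white mug, 92 x 127 x 93 mm, bystander
- tape: roll of tape, 98 mm across, 25 mm high, bystander
- spice_2: spice jar, 46 mm across, 106 mm high, bystander

How it is judged:
By the outcome, as a careful person would: the job done as asked, in the order asked, and still so for the second after the job is handed in, while the arm keeps its last pose, push and grip.
It also fails if it takes over 72 s, if anything falls off the work surface, if the arm or the gripper's body presses on something with over 40 N, if the wrist force passes 120 N, or if a joint passes its speed limit or range.

ROBOT

A 6-joint arm with a two-finger parallel gripper is mounted at the origin on a cart in front of the work surface, level with it; the furniture and walls round the work are solid. World frame = base frame: x ahead of the robot, y to its left, z up, the work surface at z = 0. Lengths are in m, angles in rad, forces in N, time in s.
With the tool pointing down it reaches from about 0.3 to 0.875 m from the base axis. Payload 6.4 kg.
Tool frame: the origin (TCP) lies midway between the tips of the shut fingers; the grasp point (between the pads) lies 19 mm behind it; z points along the fingers, y is the line along which they close (so a half turn about z gives the same grasp; the last joint's range is limited). The gripper opens to 85 mm and grips with 20 to 120 N. Pads are 22 mm wide; open, the fingers measure 114 mm over their backs; the gripper's body (76 mm by 85 mm) begins 54 mm behind the grasp point. The pads swing forward as they close: fully open they stand 13 mm farther back than shut.
Start: joints at [0.931, 0.181, 1.607, -0, 1.354, -0.206], TCP at [0.242, 0.522, 0.231] pointing down, gripper open.
Joint ranges: [-2.99, 2.99], [-0.89, 2.07], [0.3, 2.58], [-1.14, 4.28], [0, 2.63], [-3.12, 3.12]. Speed limits (rad/s): [2.57, 2.57, 3.01, 3.14, 3.14, 3.14].

INTERFACE

Orientations are given as a unit quaternion [w, x, y, z].
In Python, from bench import ctrl gives the robot as it stands. The module is installed in compiled form; this text tells all that it offers.
- The arm moves only by the tool move_arm, never from a script. Its argument "plan" is one flat list of numbers, 6 for each row, row after row: the shift along the world's x, y, z in units of 50 mm (1.0 is 50 mm), then the turn, a rotation vector about the world's x, y, z in rad. A call has 1 to 10 rows; each row is the pose to reach, as a shift and turn from the pose commanded when the call began; what a row does not reach only later rows make up. A row lasts 1/8 s, in which the tool goes at most 62.5 mm and 10.7 degrees, less where a joint would pass 70% of its speed; a pose out of reach is approached as far as the arm can. A call with a gripper value outside its range is refused whole. "grip" is the finger opening in mm, from 0 to 85.4, set as the call begins (left out, the last holds). The fingers move at their own pace and stop on an object; the grip force is fixed at half the most. Time passes only in rows, so rows that repeat a pose let the fingers close. It gives the time, the measured TCP pose, the force, the opening and the grip force at its end, in the units of the state.
- ctrl.get_obs(): the state, without advancing time (a new reading comes with each control period).
- ctrl.camera(name): name is "side" or "top"; returns a dict with "pixels" (384x512x3 uint8, red, green, blue), "fx", "fy", "cx", "cy" (pixels), "origin" and "attitude" of the camera in the world. Camera axes: x right, y down, z forward; pixel columns grow to the right and rows downward; lengths in m; the calibration is good to about 2 mm. A picture is of the moment at which its call begins. There is no depth.
- ctrl.hand_in(): hands the job in; it is judged then, once.
The state is a dict: "time_s": time; "q": joint angles; "dq": joint speeds; "joint_efforts": joint torques, N m; "eef_pos": TCP position; "eef_rot": TCP orientation; "wrist_force": force on the tool from outside, world axes, zero at the start; "torque": the same for the moment, N m; "opening": opening from 0.0 (shut) to 1.0 (fully open); "grasp_force": force on a finger pad.
Only numpy, scipy, OpenCV 4.12 (cv2) and the standard library are available. Lean on these libraries where they do the work, as an engineer would, in place of code of your own. Each camera call takes 0.05 s, during which the arm holds its last target. There are 200 camera calls.

## Working session

There is one attempt and no reset: what is moved stays moved. The work goes in short steps, Python scripts to look and compute and a tool call to move; the robot and the scene stay as the last step left them, time stands still between calls to the robot, and variables do not carry over. Pictures are saved under pics/ and viewed, at most 13 in all, crops included, and the job is handed in when it is done.

Besides the shell and the picture viewer there is one more tool, called after ">>>" as name(argument=value, ...) on one line, values as JSON. move_arm: Moves the arm, as the interface text tells. Its arguments: {"type":"object","properties":{"plan":{"type":"array"},"grip":{"type":"number"}},"required":["plan"]}

```bash
mkdir -p pics; ls
python3 - <<'E'
from bench import ctrl
import cv2,numpy as np
for n in("top","side"):
    c=ctrl.camera(n); cv2.imwrite(f"pics/{n}0.png",c["pixels"][:,:,::-1])
    print(n,c["fx"],c["fy"],c["cx"],c["cy"],c["origin"],c["attitude"])
o=ctrl.get_obs();print(o)
E
```

```text
pics
top 428.58349162712216 428.58349162712216 247.19977153888627 184.1302354125468 [0.01804976 0.04818736 1.47864462] [ 0.13552631 -0.6722979   0.71416579 -0.14005493]
side 476.33317503929 476.33317503929 255.22495769233242 196.48386529042213 [ 0.00840314 -1.20811771  0.7421204 ] [-0.51985867  0.82437099 -0.19559602  0.1090946 ]
{'time_s': 0.1, 'q': array([ 9.30695348e-01,  1.81501773e-01,  1.60789727e+00, -3.11043858e-05,
        1.35379194e+00, -2.06309295e-01]), 'dq': array([ 0.00017552, -0.00027667, -0.0047279 , -0.00233073,  0.00060769,
        0.00087742]), 'joint_efforts': array([-1.43120407e-03, -4.45880806e+01, -3.52239740e+01, -3.89611023e-04,
        4.12968991e-03, -5.41846964e-05]), 'eef_pos': array([0.24137774, 0.52133953, 0.23045974]), 'eef_rot': array([-3.14358968e-04,  2.15195886e-01,  9.76570577e-01, -7.34894614e-04]), 'wrist_force': array([-0.0018566 , -0.40538187,  1.15547833]), 'torque': array([ 0.01806604, -0.04920872, -0.03468547]), 'grasp_force': 0.0, 'opening': 0.9990237296146233}
```

View pics/top0.png

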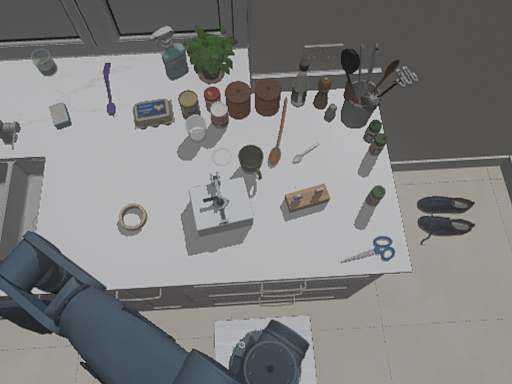

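View pics/side0.png

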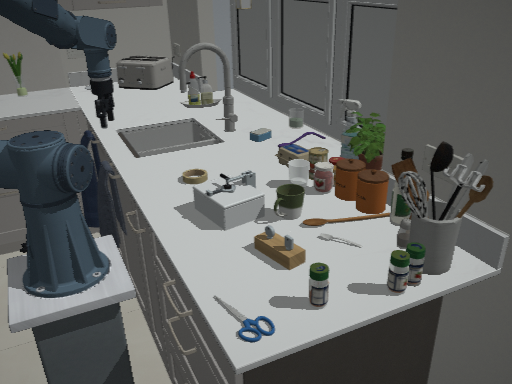

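The top view shows the box near pixel (221,205) and the block near (307,198). In the side view they are at (228,200) and (280,247). I'll enlarge both.

```bash
cat > h.py <<'E'
from bench import ctrl
import cv2,numpy as np
from scipy.spatial.transform import Rotation as R
def rot(q): return R.from_quat([q[1],q[2],q[3],q[0]])
def ray(c,u,v):
    return np.array(c["origin"]),rot(c["attitude"]).apply([(u-c["cx"])/c["fx"],(v-c["cy"])/c["fy"],1])
def onz(c,u,v,z):
    o,d=ray(c,u,v); return (o+d*(z-o[2])/d[2])
def two(c1,p1,c2,p2):
    o1,d1=ray(c1,*p1);o2,d2=ray(c2,*p2)
    s=np.linalg.lstsq(np.c_[d1,-d2],o2-o1,rcond=None)[0]
    a=o1+s[0]*d1;b=o2+s[1]*d2
    return (a+b)/2,np.linalg.norm(a-b)
def proj(c,P):
    p=rot(c["attitude"]).inv().apply(np.array(P)-np.array(c["origin"]))
    return p[...,0]/p[...,2]*c["fx"]+c["cx"],p[...,1]/p[...,2]*c["fy"]+c["cy"]
def crop(c,u0,v0,w,h,k):
    return cv2.resize(c["pixels"][v0:v0+h,u0:u0+w,::-1],None,fx=k,fy=k,interpolation=cv2.INTER_CUBIC)
E
python3 - <<'E'
from h import *
t=ctrl.camera("top");s=ctrl.camera("side")
cv2.imwrite("pics/c1.png",np.vstack([crop(t,180,165,160,72,5)[:, :],crop(s,185,165,130,104,5)[:240*2,:650] if 0 else cv2.resize(crop(s,185,165,130,104,5),(300*130//104,240))[:, :].copy() if 0 else np.zeros((1,800,3),np.uint8)]))
cv2.imwrite("pics/c2.png",crop(s,185,165,130,100,6))
E
```

```text
(no output)
```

View pics/c1.png

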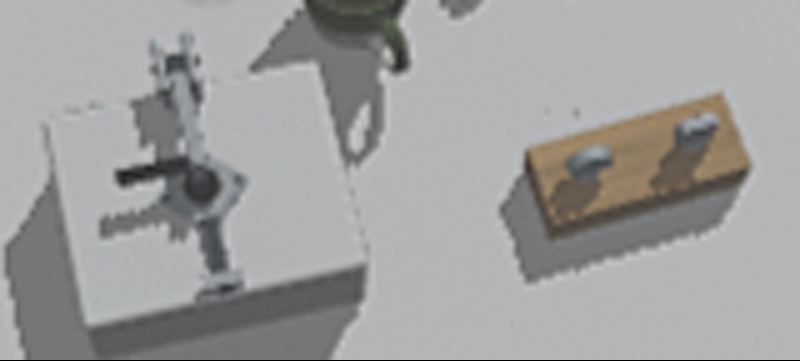

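View pics/c2.png

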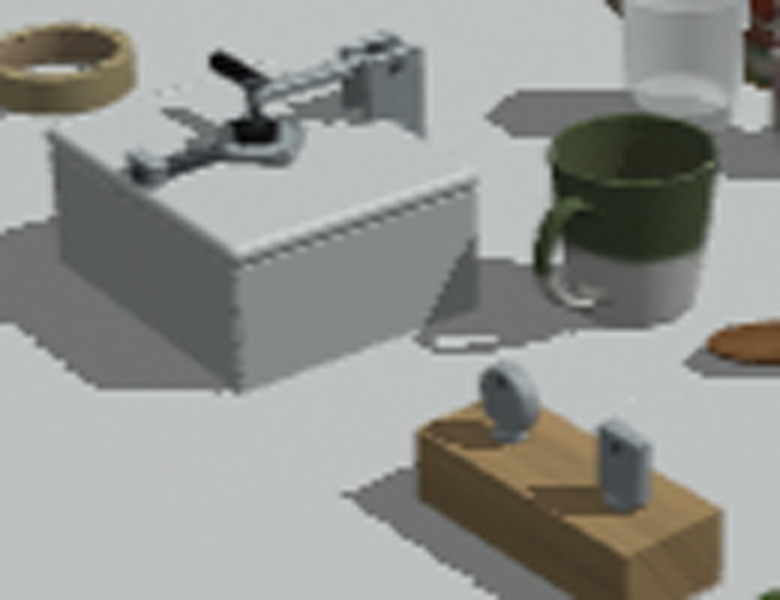

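The square key is the right-hand one: (625,465) in the side crop and (697,130) in the top crop. The handle bar points left, away from the keys. Next I'll work out the positions.

```bash
cat > m.py <<'E'
from h import *
t=ctrl.camera("top");s=ctrl.camera("side")
T=lambda U,V:(180+(U+.5)/5-.5,165+(V+.5)/5-.5)
S=lambda U,V:(185+(U+.5)/6-.5,165+(V+.5)/6-.5)
lid=np.array([onz(t,*T(*p),.085) for p in[(45,120),(318,67),(368,262),(88,325)]])
print("lid BL,BR,FR,FL\n",lid.round(4),"centre",lid.mean(0).round(4),"edges",np.linalg.norm(lid-np.roll(lid,-1,0),axis=1).round(3))
for a,b in((0,1),(3,2)): d=lid[a]-lid[b];print("y-axis deg",np.degrees(np.arctan2(d[1],d[0])).round(1))
for a,b in((0,3),(1,2)): d=lid[a]-lid[b];print("x-axis deg",np.degrees(np.arctan2(d[1],d[0])).round(1))
for n,p,q in(("bar tip",(118,177),(216,58)),("foot",(202,180),(255,128)),("sqhead top",(698,124),(625,432)),("round top",(590,155),(510,375)),("lidFR",(368,262),(240,258)),("lidBR",(318,67),(478,180)),("lidFL",(88,325),(52,130))):
    P,e=two(t,T(*p),s,S(*q));print(n,P.round(4),"gap",e.round(4))
bl=np.array([onz(t,*T(*p),.04) for p in[(527,150),(720,95),(750,165),(550,230)]])
print("block",bl.round(4),bl.mean(0).round(4),np.linalg.norm(bl-np.roll(bl,-1,0),axis=1).round(3))
for a,b in((0,1),(3,2)): d=bl[a]-bl[b];print("y-axis deg",np.degrees(np.arctan2(d[1],d[0])).round(1))
# metal key pixels (bright/blueish) in top
for q,n in(((680,115,720,148),"sq"),((565,145,612,182),"rd")):
    u0,v0=np.round(T(q[0],q[1])).astype(int);u1,v1=np.round(T(q[2],q[3])).astype(int)
    im=t["pixels"][v0:v1+1,u0:u1+1].astype(int);print(n,u0,v0);print(im[...,2]-im[...,0])
E
python3 m.py
```

```text
lid BL,BR,FR,FL
 [[0.5897 0.2274 0.085 ]
 [0.6183 0.0341 0.085 ]
 [0.4717 0.0081 0.085 ]
 [0.4387 0.1995 0.085 ]] centre [0.5296 0.1173 0.085 ] edges [0.195 0.149 0.194 0.154]
y-axis deg 98.4
y-axis deg 99.8
x-axis deg 10.5
x-axis deg 10.0
bar tip [0.5326 0.1744 0.1149] gap 0.0001
foot [0.5331 0.1188 0.0946] gap 0.0028
sqhead top [ 0.5642 -0.2314  0.0749] gap 0.0032
round top [ 0.5465 -0.1534  0.0708] gap 0.0019
lidFR [0.4749 0.0077 0.0781] gap 0.0019
lidBR [0.6235 0.0336 0.0767] gap 0.0031
lidFL [0.441  0.1999 0.0802] gap 0.0016
block [[ 0.5636 -0.1128  0.04  ]
 [ 0.5977 -0.2566  0.04  ]
 [ 0.5424 -0.2711  0.04  ]
 [ 0.5022 -0.1234  0.04  ]] [ 0.5514 -0.1909  0.04  ] [0.148 0.057 0.153 0.062]
y-axis deg 103.3
y-axis deg 105.2
sq 316 188
[[-40 -36 -17  -3   0  16  14 -13 -51]
 [ -7   1  18  14  12  12  14   0 -51]
 [ 15  13  10   9   8   9  -1 -30 -49]
 [  7   7   3   2   3   7  -9 -44 -46]
 [  5   3   2   2   2  -3 -18 -48 -43]
 [  7   4   5   5  -5 -24 -34 -45 -44]
 [ -3   0   3   1  -7 -30 -47 -46 -44]]
rd 293 194
[[-55 -55 -49 -40 -21  -4  -6  -2  -3 -43]
 [-55 -40 -17   0  16  16  15  16   8 -27]
 [-33  -2  12  11  10   9   9  11   6 -22]
 [ -7  11   7   7   5   5   2   7   7 -19]
 [-12   9   6   4   3   4   2 -11 -24 -37]
 [-33  -1   6   4   5   5 -10 -42 -52 -49]
 [-40 -19  -3   5   6   0 -22 -52 -48 -45]
 [-23 -24 -21  -6  -5 -15 -25 -42 -46 -47]]
```

The measurements agree. The box centre is about (0.5305, 0.118) at yaw 10°, the handle grip is about (0.534, 0.156, 0.115), and the square key is about (0.564, -0.231) at yaw 104°. I'll go above the handle first.

>>> move_arm(plan=[0.6,-0.8,0,0,0,-0.12,1.3,-1.6,0,0,0,-0.24,2.0,-2.5,0,0,0,-0.36,2.7,-3.4,0,0,0,-0.48,3.5,-4.4,0,0,0,-0.6,4.3,-5.4,0,0,0,-0.72,5.0,-6.3,-0.2,0,0,-0.84,5.6,-7.0,-0.6,0,0,-0.963,5.85,-7.3,-1.0,0,0,-0.963,5.85,-7.3,-1.0,0,0,-0.963], grip=60)

```text
time_s: 1.55
eef_pos: [0.5336, 0.1553, 0.1794]
eef_rot: [-0.001, 0.644, 0.765, -0.001]
wrist_force: [-0.4, 0.5, 1.0]
opening: 0.703
grasp_force: 0.0
```

```bash
cat > look.py <<'E'
from h import *
import sys
def show(name,x,y,z,w=52,h=40,k=7):
    ims=[]
    for n in("top","side"):
        c=ctrl.camera(n);u,v=proj(c,[x,y,z]);u0,v0=int(u)-w//2,int(v)-h//2
        print(n,"crop origin",u0,v0,"k",k);ims.append(crop(c,u0,v0,w,h,k))
    cv2.imwrite(name,np.hstack(ims))
    o=ctrl.get_obs();print(o["time_s"],o["eef_pos"].round(4),o["eef_rot"].round(3),o["q"].round(3),o["wrist_force"].round(1))
if __name__=="__main__": show(sys.argv[1],*map(float,sys.argv[2:5]))
E
python3 look.py pics/l1.png .534 .156 .14
```

```text
top crop origin 181 176 k 7
side crop origin 196 149 k 7
1.65 [0.5339 0.157  0.1814] [-0.     0.643  0.766 -0.   ] [ 0.073  0.19   1.702  0.     1.25  -0.101] [-0.8 -0.4 -0.7]
```

View pics/l1.png

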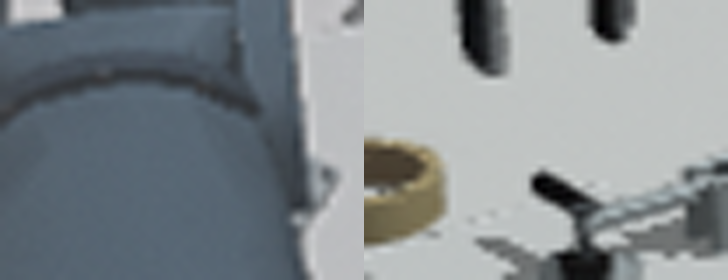

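The fingers (480,65) and (610,30) straddle the bar (565,190) in the side view. I'll descend and pinch it.

>>> move_arm(plan=[0,0,-0.4,0,0,0,0,0,-0.8,0,0,0,0,0,-1.2,0,0,0,0,0,-1.45,0,0,0,0,0,-1.65,0,0,0,0,0,-1.65,0,0,0])

```text
time_s: 2.4
eef_pos: [0.5338, 0.157, 0.0985]
eef_rot: [-0.0, 0.643, 0.766, -0.0]
wrist_force: [-0.5, 0.8, 0.0]
opening: 0.702
grasp_force: 0.0
```

>>> move_arm(plan=[0,0,0,0,0,0,0,0,0,0,0,0,0,0,0,0,0,0,0,0,0,0,0,0,0,0,0,0,0,0,0,0,0,0,0,0], grip=6)

```text
time_s: 3.15
eef_pos: [0.5346, 0.1567, 0.0994]
eef_rot: [0.0, 0.643, 0.766, 0.0]
wrist_force: [-0.4, -0.0, 5.9]
opening: 0.112
grasp_force: 58.7
```

>>> move_arm(plan=[0.03,0.005,0.294,0,0,0,0.115,0.02,0.576,0,0,0,0.255,0.045,0.836,0,0,0,0.442,0.078,1.062,0,0,0,0.67,0.118,1.245,0,0,0,0.93,0.164,1.379,0,0,0,1.21,0.214,1.459,0,0,0,1.5,0.265,1.479,0,0,0,1.789,0.316,1.441,0,0,0,2.064,0.365,1.346,0,0,0])

```text
time_s: 4.4
eef_pos: [0.6387, 0.1754, 0.1689]
eef_rot: [0.001, 0.643, 0.766, 0.001]
wrist_force: [-3.7, -0.8, 2.5]
opening: 0.115
grasp_force: 61.9
```

>>> move_arm(plan=[0.19,0.034,-0.11,0,0,0,0.364,0.064,-0.242,0,0,0,0.364,0.064,-0.242,0,0,0])

```text
time_s: 4.78
eef_pos: [0.6571, 0.1786, 0.1544]
eef_rot: [0.001, 0.643, 0.766, 0.001]
wrist_force: [4.3, 2.4, 1.9]
opening: 0.111
grasp_force: 65.1
```

>>> move_arm(plan=[0,0,0,0,0,0,0,0,0,0,0,0,0,0,0,0,0,0,0,0,0.3,0,0,0,0,0,0.8,0,0,0,0,0,1.4,0,0,0,0,0,2.0,0,0,0], grip=50)

```text
time_s: 5.65
eef_pos: [0.6556, 0.1782, 0.2563]
eef_rot: [0.0, 0.643, 0.766, 0.0]
wrist_force: [-0.3, -0.1, -0.5]
opening: 0.586
grasp_force: 0.0
```

>>> move_arm(plan=[-0.2,-0.9,0,0,0,0.01,-0.4,-1.9,0,0,0,0.02,-0.65,-2.9,0,0,0,0.03,-0.9,-3.9,0,0,0,0.04,-1.1,-4.9,0,0,0,0.05,-1.4,-5.9,-0.2,0,0,0.06,-1.6,-6.9,-0.7,0,0,0.07,-1.8,-7.8,-1.2,0,0,0.07,-1.86,-8.15,-1.8,0,0,0.07,-1.86,-8.15,-1.9,0,0,0.07])

```text
time_s: 6.9
eef_pos: [0.5612, -0.23, 0.1578]
eef_rot: [-0.002, 0.617, 0.787, -0.0]
wrist_force: [0.3, 0.4, -0.1]
opening: 0.586
grasp_force: 0.0
```

```bash
cat > k.py <<'E'
from h import *
o=ctrl.get_obs();print(o["time_s"],o["eef_pos"].round(4),o["eef_rot"].round(4),o["q"].round(3))
s=ctrl.camera("side");t=ctrl.camera("top")
def at(c,P,w,h,k):
    u,v=proj(c,P);u0,v0=int(u)-w//2,int(v)-h//2;print("orig",u0,v0,k);return crop(c,u0,v0,w,h,k)
cv2.imwrite("pics/k1.png",np.vstack([np.hstack([at(s,[.56,-.23,.09],65,50,6),at(t,[.56,-.2,.05],65,50,6)]),np.hstack([at(s,[.56,.12,.1],65,50,6),at(t,[.56,.12,.1],65,50,6)])]))
E
python3 k.py
```

```text
6.9 [ 0.5612 -0.23    0.1578] [-1.600e-03  6.168e-01  7.871e-01 -2.000e-04] [-0.584  0.324  1.587 -0.     1.234 -0.826]
orig 254 207 6
orig 277 168 6
orig 202 157 6
orig 187 168 6
```

View pics/k1.png

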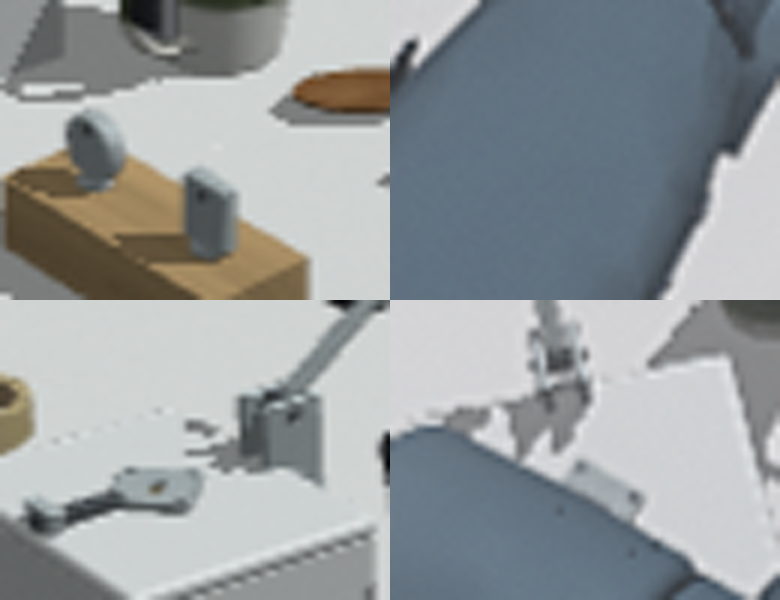

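The clamp arm stays open. The keyhole slit shows in the lower-left crop at (160,488), and the square key stands with its wide face along the block. Next I'll measure the slit direction and refine the key position.

Run:
```python
from h import *
s=ctrl.camera("side")
p=s["pixels"].astype(int);u0,v0=222,182
w=p[v0:195,u0:236];print((w[...,0]-w[...,2]))
m=np.clip(w[...,0]-w[...,2]+2,0,None).astype(float);m[m<6]=0
vv,uu=np.mgrid[v0:195,u0:236];U=(m*uu).sum()/m.sum();V=(m*vv).sum()/m.sum()
K=onz(s,U,V,.089);print("slot",U,V,K.round(4))
for a in(55,-35):
    d=np.array([np.cos(np.radians(a)),np.sin(np.radians(a)),0])*.008
    A=proj(s,K+d);B=proj(s,K-d);print(a,np.round(A,1),np.round(B,1))
T=lambda U,V:(180+(U+.5)/5-.5,165+(V+.5)/5-.5)
S=lambda U,V:(185+(U+.5)/6-.5,165+(V+.5)/6-.5)
g=lambda U,V:(254+(U+.5)/6-.5,207+(V+.5)/6-.5)
print("key from side: top centre",onz(s,*g(211,180),.078).round(4),"collar bottom",onz(s,*g(208,253),.042).round(4))
t=dict(s) # top calibration unaffected by arm
t=ctrl.camera("top");print("top:",onz(t,*T(698,125),.078).round(4))
print("head corners side z.078",[onz(s,*g(*q),.078).round(4)[:2] for q in((187,180),(213,167),(238,182))])
```

```text
[[ -5  -5  -4  -5  -5  -5  -5  -5  -5  -5  -4  -3  -3  -2]
 [ -5  -5  -4  -5  -5  -5  -5  -4  -5  -6  -4  -5  -5  -4]
 [ -5  -6  -6  -5  -5  -4  -5  -5  -5  -5  -5  -4  -5  -5]
 [ -8 -11 -11 -13 -14 -14 -13 -13 -12 -11 -12 -10 -10 -10]
 [-14 -14 -12 -13 -15 -15 -13 -13 -14 -14 -13 -13 -11  -9]
 [-15 -13 -13 -13 -13 -10  -8  -9 -15 -15 -14 -15 -14  -8]
 [-13 -14 -13 -13  -9  20  19  -1 -13 -12 -12 -13 -11  -7]
 [-11 -13 -11 -12  -8   6  -3 -12 -13 -12 -12 -11  -8  -5]
 [ -9 -10 -10 -11 -12 -13 -14 -14 -13  -9 -10 -12  -7  -5]
 [ -5  -6  -6  -5  -6  -6  -6  -6  -7  -8  -8  -6  -5  -4]
 [ -5  -5  -5  -6  -6  -6  -6  -5  -4  -5  -6  -6  -5  -5]
 [ -5  -6  -5  -5  -4  -5  -5  -4  -5  -5  -5  -5  -5  -5]
 [ -5  -5  -5  -5  -6  -4  -5  -5  -5  -5  -4  -5  -4  -5]]
slot 227.41176470588235 188.15686274509804 [0.5301 0.1128 0.089 ]
55 [227.9 187.1] [226.9 189.2]
-35 [229.8 188.3] [225. 188.]
key from side: top centre [ 0.5636 -0.2354  0.078 ] collar bottom [ 0.5604 -0.2388  0.042 ]
top: [ 0.5606 -0.2302  0.078 ]
head corners side z.078 [array([ 0.5541, -0.2303]), array([ 0.5701, -0.2257]), array([ 0.5735, -0.2427])]
```

>>> move_arm(plan=[0,0,-0.4,0,0,0,0,0,-0.8,0,0,0,0,0,-1.2,0,0,0,0,0,-1.6,0,0,0,0,0,-1.9,0,0,0,0,0,-2.1,0,0,0,0,0,-2.1,0,0,0])

```text
time_s: 7.98
eef_pos: [0.5622, -0.2291, 0.0531]
eef_rot: [-0.001, 0.616, 0.788, -0.0]
wrist_force: [0.7, 0.4, 0.3]
opening: 0.588
grasp_force: 0.0
```

>>> move_arm(plan=[0,0,0,0,0,0,0,0,0,0,0,0,0,0,0,0,0,0,0,0,0,0,0,0,0,0,0,0,0,0,0,0,0,0,0,0], grip=2)

```text
time_s: 8.72
eef_pos: [0.5632, -0.2297, 0.055]
eef_rot: [0.001, 0.616, 0.788, 0.0]
wrist_force: [-0.7, 0.1, 5.2]
opening: 0.105
grasp_force: 60.1
```

>>> move_arm(plan=[0,0,0.15,0,0,0,0,0,0.4,0,0,0,0,0,0.8,0,0,0,0,0,1.3,0,0,0,0,0,1.8,0,0,0,0,0,2.4,0,0,0,0,0,2.4,0,0,0,0,0,2.4,0,0,0])

```text
time_s: 9.72
eef_pos: [0.5623, -0.2291, 0.1739]
eef_rot: [-0.0, 0.616, 0.788, -0.0]
wrist_force: [-0.6, 0.3, -1.0]
opening: 0.105
grasp_force: 59.3
```

```bash
cat > k2.py <<'E'
from h import *
o=ctrl.get_obs();print(o["time_s"],o["eef_pos"].round(4),o["eef_rot"].round(4),o["q"].round(3),o["wrist_force"].round(1))
s=ctrl.camera("side");t=ctrl.camera("top");e=o["eef_pos"]
def at(c,P,w,h,k):
    u,v=proj(c,P);u0,v0=int(u)-w//2,int(v)-h//2;print("orig",u0,v0,k);return crop(c,u0,v0,w,h,k)
cv2.imwrite("pics/k2.png",np.hstack([at(s,e-[0,0,.01],40,50,10),at(t,[.53,.12,.09],40,50,10)]))
for z in (.044,.015): print(np.round(proj(s,e-[0,0,z]),1))
E
python3 k2.py
```

```text
9.725 [ 0.5623 -0.2291  0.1739] [-1.000e-04  6.158e-01  7.879e-01 -0.000e+00] [-0.582  0.306  1.575  0.     1.261 -0.826] [-0.6  0.3 -1. ]
orig 267 182 10
orig 199 177 10
[287.3 218.9]
[287.4 209.3]
```

View pics/k2.png

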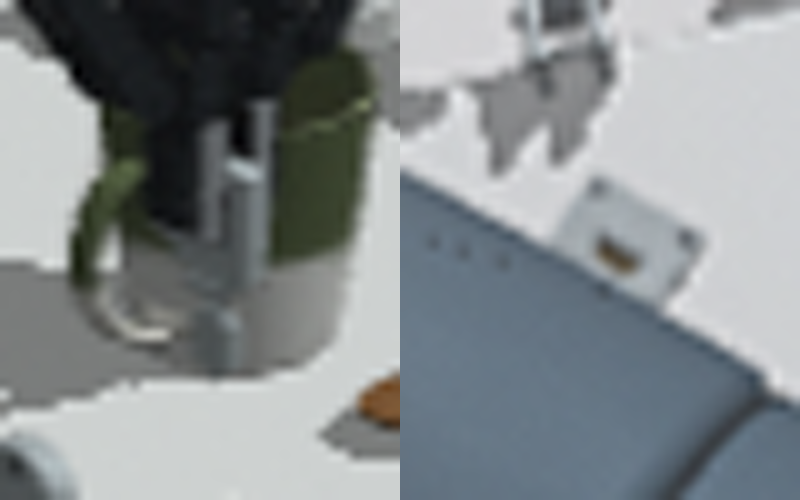

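The keyhole shows in the right crop at (618,250), with its slit running down to the right, which gives a yaw near 55°. In the left crop the key tip is at about (222,375), roughly 2 px from where a centred key would be. I'll spin the wrist half a turn to measure the in-hand offset free of calibration error.

>>> move_arm(plan=[0,0,0,0,0,-0.174,0,0,0,0,0,-0.349,0,0,0,0,0,-0.523,0,0,0,0,0,-0.698,0,0,0,0,0,-0.872,0,0,0,0,0,-1.047,0,0,0,0,0,-1.221,0,0,0,0,0,-1.396,0,0,0,0,0,-1.571])

```text
time_s: 10.95
eef_pos: [0.5619, -0.2289, 0.1725]
eef_rot: [-0.001, 0.993, 0.119, -0.001]
wrist_force: [-1.0, 0.2, -0.4]
opening: 0.106
grasp_force: 59.2
```

>>> move_arm(plan=[0,0,0,0,0,-0.174,0,0,0,0,0,-0.349,0,0,0,0,0,-0.523,0,0,0,0,0,-0.698,0,0,0,0,0,-0.872,0,0,0,0,0,-1.047,0,0,0,0,0,-1.221,0,0,0,0,0,-1.396,0,0,0,0,0,-1.571,0,0,0,0,0,-1.571])

```text
time_s: 12.2
eef_pos: [0.562, -0.2289, 0.1727]
eef_rot: [0.0, 0.788, -0.615, -0.001]
wrist_force: [-0.2, 0.6, 0.3]
opening: 0.101
grasp_force: 59.2
```

```bash
sed -e 's#at(t,\[.53,.12,.09\],40,50,10)#cv2.imread("pics/k2.png")[:,:400]#' -e 's#"pics/k2.png",np#"pics/k3.png",np#' k2.py > k3.py; python3 k3.py
python3 - <<'E'
from h import *
t=ctrl.camera("top");p=t["pixels"].astype(int)
u0,v0=213,194;w=p[v0:212,u0:230];print((w[...,0]-w[...,2]));print(w.sum(2)//3)
E
```

```text
12.2 [ 0.562  -0.2289  0.1727] [ 1.000e-04  7.883e-01 -6.153e-01 -1.100e-03] [-0.582  0.307  1.576  0.     1.261  2.314] [-0.2  0.6  0.3]
orig 267 183 10
[287.2 219.3]
[287.2 209.7]
[[ -4  -4  -4  -4  -5  -7  -7  -4  -4  -4  -4  -4  -4  -4  -5  -4  -4]
 [ -4  -5  -4  -5  -6 -11 -12 -10  -7  -4  -3  -4  -4  -4  -4  -3  -4]
 [ -4  -3  -5  -7 -12 -10 -12 -12 -11  -8  -5  -4  -4  -4  -4  -4  -3]
 [ -4  -4  -5 -11 -12 -11 -13 -12 -12 -12  -9  -7  -5  -4  -4  -4  -4]
 [ -3  -4 -10 -13 -11 -12 -13 -12 -13 -11 -11 -13 -11  -6  -4  -3  -4]
 [ -3  -7 -13 -13 -12 -11 -12 -12 -12 -12 -12 -13 -13 -12  -7  -6  -4]
 [ -7  -9 -12 -11 -12 -10  -9 -12 -12 -12 -11 -11 -12 -12 -11 -11  -8]
 [-18 -13 -11 -11 -12  -4   8  -4 -10 -14 -13 -13 -12 -11 -10 -10  -6]
 [-28 -24 -18 -12 -12   1  25  20   6  -5 -11 -13 -12 -11 -13  -8  -3]
 [-27 -27 -25 -20 -16 -10   6  17  29  10 -12 -12 -12 -13  -9  -4  -4]
 [-26 -27 -27 -27 -25 -23 -16  -3   5  -4 -14 -13 -13 -11  -6  -4  -4]
 [-28 -27 -28 -27 -28 -27 -25 -19 -14 -13 -13 -13 -12  -7  -3  -4  -4]
 [-28 -28 -28 -27 -27 -28 -27 -27 -24 -16 -13 -12  -8  -4  -3  -5 
[... 939 characters left out ...]
130 161 167 139  81  72  89 119 153 173 173 174 163 148 197]
 [105 103 100 116 146 158 131  98  76 104 152 174 172 167 154 176 215]
 [110 107 106 101  99 117 144 145 135 152 178 174 168 146 151 218 210]
 [111 109 108 106 104 100 105 134 164 176 177 174 160 132 172 213 207]
 [112 113 111 110 108 107 104  96 107 144 162 165 158 179 216 209 209]
 [113 112 112 112 108 108 107 105 101  99 114 130 158 216 216 209 207]
 [114 114 112 112 111 110 109 109 107 104  99 100 125 170 204 214 210]
 [114 114 113 113 113 112 110 109 109 108 105 104  95 102 150 196 208]
 [114 116 115 113 113 113 112 110 110 109 109 106 105  99  97 123 167]
 [116 116 114 114 115 114 114 113 111 111 110 109 108 106 103  95  95]]
```

View pics/k3.png

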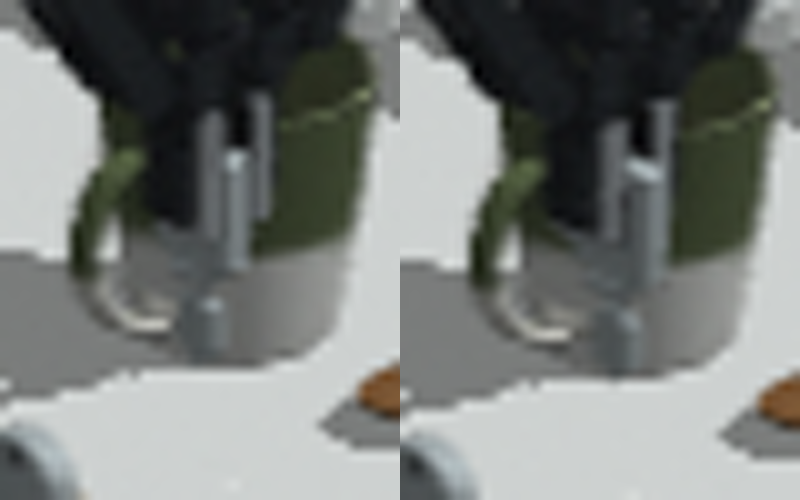

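After the half turn the key tip moved from about (222,375) to about (208,360). That puts the key about 3 mm off the tool axis, towards tool-y yaw −90°. Now I'll compute the slot position.

Run:
```python
from h import *
t=ctrl.camera("top");s=ctrl.camera("side")
K=onz(t,220.16,202.08,.09);print("slot",K.round(4))
d=onz(t,222.2,203.4,.09)-onz(t,218.6,200.8,.09);print("dir",np.degrees(np.arctan2(d[1],d[0]))%180,np.linalg.norm(d))
# in-hand offset: image shift per mm of key-x motion at tip
o=ctrl.get_obs()["eef_pos"]-[0,0,.035]
a=np.radians(104);k=np.array([np.cos(a),np.sin(a),0])
print("px per mm",np.array(proj(s,o+k*.001))-np.array(proj(s,o)), "per mm z",np.array(proj(s,o+[0,0,.001]))-np.array(proj(s,o)))
e=ctrl.get_obs()["eef_pos"];print((K-e).round(4),((K+[.0017,.0025,0]-e)/.05).round(3))
```

```text
slot [0.5308 0.1184 0.09  ]
dir 49.50932019180496 0.015852165647151934
px per mm [-0.25728749 -0.13081591] per mm z [ 0.00221662 -0.33023228]
[-0.0316  0.3476 -0.0837] [-0.598  7.003 -1.674]
```

>>> move_arm(plan=[0,0.5,0.3,0,0,0.17,-0.05,1.2,0.4,0,0,0.34,-0.1,1.9,0.4,0,0,0.51,-0.2,2.7,0.4,0,0,0.68,-0.25,3.5,0.4,0,0,0.85,-0.3,4.3,0.4,0,0,1.02,-0.4,5.1,0.4,0,0,1.19,-0.45,5.8,0.4,0,0,1.36,-0.5,6.4,0.3,0,0,1.53,-0.55,6.7,0.2,0,0,1.7])

```text
time_s: 13.7
eef_pos: [0.5349, 0.1074, 0.1841]
eef_rot: [-0.0, 0.982, 0.19, 0.0]
wrist_force: [0.1, 0.4, -1.2]
opening: 0.1
grasp_force: 59.3
```

>>> move_arm(plan=[-0.02,0.1,-0.1,0,0,0.16,-0.04,0.2,-0.3,0,0,0.32,-0.05,0.28,-0.5,0,0,0.48,-0.05,0.28,-0.55,0,0,0.586,-0.05,0.28,-0.55,0,0,0.586,-0.05,0.28,-0.55,0,0,0.586])

```text
time_s: 14.45
eef_pos: [0.5328, 0.1197, 0.1568]
eef_rot: [0.0, 0.888, 0.461, 0.0]
wrist_force: [-0.4, -0.4, -0.4]
opening: 0.102
grasp_force: 59.3
```

```bash
cat > k4.py <<'E'
from h import *
o=ctrl.get_obs();e=o["eef_pos"];y=rot(o["eef_rot"]).apply([0,1,0])
print(o["time_s"],e.round(4),"yaw",np.degrees(np.arctan2(y[1],y[0])),o["q"].round(3),o["wrist_force"].round(1),o["torque"].round(2))
s=ctrl.camera("side");u,v=proj(s,[.5305,.118,.11]);u0,v0=int(u)-20,int(v)-20
print(u0,v0,"mouth px",np.round(proj(s,[.5305,.1178,.09]),1))
cv2.imwrite("pics/k4.png",crop(s,u0,v0,40,40,14))
E
python3 k4.py
```

```text
14.45 [0.5328 0.1197 0.1568] yaw -35.154490561322454 [0.004 0.196 1.749 0.    1.196 0.617] [-0.4 -0.4 -0.4] [ 0.01  0.03 -0.03]
206 161 mouth px [226.9 187.3]
```

View pics/k4.png

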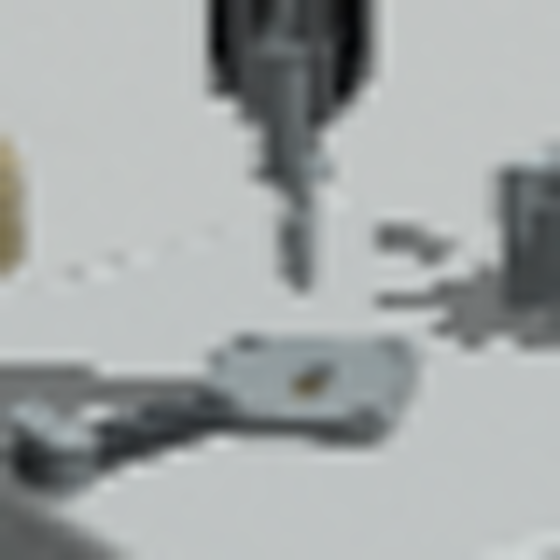

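In the picture the tip (299,290) hangs almost over the slot (about 308,380), about 1.5 mm short to the right. I'll correct by 1.2 mm and enter.

>>> move_arm(plan=[0.02,-0.014,-0.15,0,0,0,0.02,-0.014,-0.3,0,0,0,0.02,-0.014,-0.4,0,0,0,0.02,-0.014,-0.48,0,0,0,0.02,-0.014,-0.54,0,0,0,0.02,-0.014,-0.58,0,0,0,0.02,-0.014,-0.62,0,0,0,0.02,-0.014,-0.62,0,0,0])

```text
time_s: 15.5
eef_pos: [0.5334, 0.1191, 0.1253]
eef_rot: [-0.0, 0.887, 0.461, -0.0]
wrist_force: [-0.0, 1.4, -1.0]
opening: 0.106
grasp_force: 59.3
```

It entered freely to about 9 mm deep. Now I'll push slowly past the pins.

>>> move_arm(plan=[0,0,-0.03,0,0,0,0,0,-0.06,0,0,0,0,0,-0.09,0,0,0,0,0,-0.12,0,0,0,0,0,-0.15,0,0,0,0,0,-0.18,0,0,0,0,0,-0.2,0,0,0,0,0,-0.22,0,0,0])

```text
time_s: 16.5
eef_pos: [0.5335, 0.119, 0.1148]
eef_rot: [-0.0, 0.887, 0.461, -0.0]
wrist_force: [-4.1, 1.4, 5.6]
opening: 0.105
grasp_force: 60.1
```

>>> move_arm(plan=[-0.01,0,-0.03,0,0,0,-0.01,0,-0.06,0,0,0,-0.01,0,-0.09,0,0,0,-0.01,0,-0.12,0,0,0,-0.01,0,-0.15,0,0,0,-0.01,0,-0.18,0,0,0,-0.01,0,-0.2,0,0,0,-0.01,0,-0.22,0,0,0])

```text
time_s: 17.5
eef_pos: [0.5341, 0.1197, 0.106]
eef_rot: [0.0, 0.887, 0.461, 0.001]
wrist_force: [-5.3, 4.3, 12.1]
opening: 0.102
grasp_force: 61.3
```

>>> move_arm(plan=[0,0,-0.03,0,0,0.03,0,0,-0.06,0,0,-0.03,0,0,-0.08,0,0,0.03,0,0,-0.1,0,0,-0.03,0,0,-0.1,0,0,0,0,0,-0.1,0,0,0])

```text
time_s: 18.25
eef_pos: [0.5346, 0.1199, 0.1047]
eef_rot: [0.0, 0.887, 0.462, 0.002]
wrist_force: [-18.9, 3.3, 45.3]
opening: 0.1
grasp_force: 66.2
```

```bash
sed -i 's/k4.png/k5.png/' k4.py; python3 k4.py
```

```text
18.25 [0.5346 0.1199 0.1047] yaw -35.01780221845688 [3.00e-03 2.69e-01 1.78e+00 1.00e-03 1.09e+00 6.14e-01] [-18.9   3.3  45.3] [ 0.54  3.74 -0.16]
206 161 mouth px [226.9 187.3]
```

View pics/k5.png

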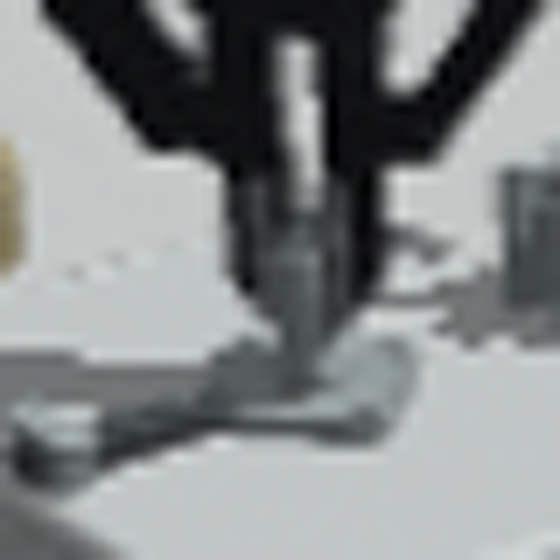

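The 45 N reaction and z = 0.1047 say the collar is seated. I'll relax the push to about 12 N and turn clockwise about the key's axis.

>>> move_arm(plan=[-0.03,0,0.06,0,0,0,-0.026,-0.004,0.07,0,0,-0.1,-0.02,-0.01,0.07,0,0,-0.25,-0.015,-0.016,0.07,0,0,-0.4,-0.011,-0.024,0.07,0,0,-0.55,-0.008,-0.031,0.07,0,0,-0.7,-0.006,-0.04,0.07,0,0,-0.85,-0.006,-0.048,0.07,0,0,-1.0])

```text
time_s: 19.3
eef_pos: [0.5349, 0.1174, 0.1049]
eef_rot: [-0.001, 1.0, -0.023, 0.002]
wrist_force: [-4.8, 3.9, 17.0]
opening: 0.102
grasp_force: 61.9
```

```bash
sed -i 's/k5.png/k6.png/' k4.py; python3 k4.py
```

```text
19.3 [0.5349 0.1174 0.1049] yaw -92.62279495047905 [-1.000e-03  2.670e-01  1.782e+00  1.000e-03  1.088e+00  1.614e+00] [-4.8  3.9 17. ] [0.84 0.95 0.14]
206 161 mouth px [226.9 187.3]
```

>>> move_arm(plan=[-0.001,-0.008,0,0,0,-0.15,-0.003,-0.017,0,0,0,-0.3,-0.008,-0.025,0,0,0,-0.45,-0.012,-0.032,0,0,0,-0.58,-0.015,-0.036,0,0,0,-0.68,-0.017,-0.038,0,0,0,-0.75,-0.017,-0.038,0,0,0,-0.75,-0.017,-0.038,0,0,0,-0.75])

```text
time_s: 20.35
eef_pos: [0.534, 0.1151, 0.1049]
eef_rot: [-0.001, 0.923, -0.385, 0.002]
wrist_force: [-4.6, 2.1, 17.5]
opening: 0.101
grasp_force: 61.8
```

```bash
python3 k4.py
```

```text
20.35 [0.534  0.1151 0.1049] yaw -135.29844893876916 [-5.000e-03  2.640e-01  1.785e+00  1.000e-03  1.088e+00  2.356e+00] [-4.6  2.1 17.5] [0.63 1.04 0.22]
206 161 mouth px [226.9 187.3]
```

>>> move_arm(plan=[0,-0.005,0,0,0,-0.06,0,-0.008,0,0,0,-0.12,0,-0.008,0,0,0,-0.12,0,-0.008,0,0,0,-0.12])

```text
time_s: 20.9
eef_pos: [0.5338, 0.1148, 0.1049]
eef_rot: [-0.001, 0.898, -0.439, 0.002]
wrist_force: [-5.3, 3.3, 18.2]
opening: 0.104
grasp_force: 62.0
```

```bash
python3 k4.py
python3 - <<'E'
from h import *
s=ctrl.camera("side");t=ctrl.camera("top")
a=cv2.imread("pics/k5.png");b=cv2.imread("pics/k6.png")
# staple/bolt on the lid: change between before and after turning
ok=cv2.absdiff(a,b)[300:,:240].max(2);print("max change near bolt",ok.max(),np.argwhere(ok>40)[:,::-1].mean(0) if (ok>40).any() else None)
cv2.imwrite("pics/f.png",np.hstack([a[280:500,:420],b[280:500,:420]])[:, :800])
E
```

```text
20.9 [0.5338 0.1148 0.1049] yaw -142.12746887273252 [-0.006  0.264  1.785  0.     1.088  2.475] [-5.3  3.3 18.2] [0.61 0.98 0.5 ]
206 161 mouth px [226.9 187.3]
max change near bolt 99 [81.10101966 54.54441291]
```

View pics/f.png

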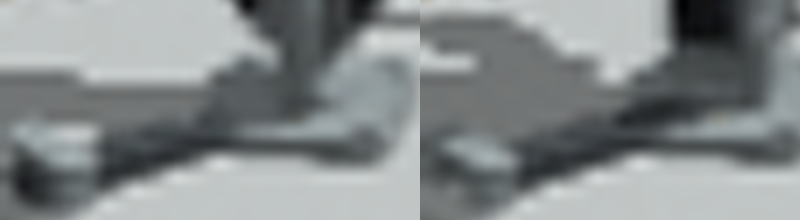

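Over the last 0.12 rad the torque rose from 0.22 to 0.50 N m, so the key is against the stop. The right-hand picture shows the bolt end changed at the staple. Handing in while holding.

```bash
python3 -c "
from bench import ctrl
print(ctrl.hand_in())"
```

```text
the job is handed in; nothing more can be done
None
```

I handed the job in at 20.9 s, still gripping the square-headed key: the clamp is open, the key is fully home and turned clockwise to the stop, and the bolt looks drawn, judging by the rise in torque and a small change at the staple in the last picture.

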